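Load the pigment jars into the studio's jar rack, dark to light

ROBOT

A 7-joint arm with a two-finger parallel gripper is mounted at the origin on the work surface. World frame = base frame: x ahead of the robot, y to its left, z up, the work surface at z = 0. Lengths are in m, angles in rad, forces in N, time in s.
With the tool pointing down it reaches from about 0.35 to 0.9 m from the base axis. Payload 19.9 kg.
Tool frame: the origin (TCP) lies on the centre line of the jaws, within the pads' length; the fingertips stand 14 mm ahead of it and the grasp point (between the pads) lies 5 mm behind it; z points along the fingers, y is the line along which they close (so a half turn about z gives the same grasp; the last joint's range is limited). The gripper opens to 85 mm and grips with 20 to 120 N. Pads are 22 mm wide; open, the fingers measure 114 mm over their backs; the gripper's body (76 mm by 85 mm) begins 54 mm behind the grasp point. The pads swing forward as they close: fully open they stand 13 mm farther back than shut.
Start: joints at [1.087, 0.417, -0.01, 1.614, 0.005, 1.111, -0.053], TCP at [0.268, -0.565, 0.223] pointing down, gripper open.
Joint ranges: [-2.81, 2.81], [-0.39, 2.02], [-1.27, 1.25], [0.06, 2.57], [-1.19, 4.33], [0.19, 2], [-2.82, 2.82]. Speed limits (rad/s): [1.89, 1.89, 2.39, 2.39, 3.01, 3.01, 3.01].

INTERFACE

Orientations are given as a unit quaternion [w, x, y, z].
In Python, from station import bot gives the robot as it stands.
- The arm moves only by the tool move_arm, never from a script. Its argument "steps" is a list of rows, each a list of 7 numbers: the shift along the world's x, y, z in mm, then the turn, a rotation vector about the world's x, y, z in degrees, then the opening, from 0 (shut) to 1 (fully open). In form: [[tx, ty, tz, rx, ry, rz, fingers], ...]. A call has 1 to 10 rows; each row is the pose to reach, as a shift and turn from the pose commanded when the call began; what a row does not reach only later rows make up. A row lasts 1/12 s, in which the tool goes at most 41.7 mm and 7.16 degrees, less where a joint would pass 70% of its speed; a pose out of reach is approached as far as the arm can. A call with a gripper value outside its range is refused whole. The fingers move at their own pace and stop on an object; "squeeze" is the grip in N (left out, the last holds). Time passes only in rows, so rows that repeat a pose let the fingers close. It gives the time, the measured TCP pose, the force, the opening and the grip force at its end, in the units of the state.
- bot.state(): the state, without advancing time (a new reading comes with each control period).
- bot.read_camera(name): name is "side" or "top" or "wrist"; returns the picture (400x640x3 uint8, blue, green, red); there is no depth.
- bot.camera_params(name): a dict with "fovy" (degrees; the focal length in pixels is half the picture's height over the tangent of half this angle, whatever the lens; pixels are square), "cx", "cy" (the principal point, pixels), "R" (3x3) and "t" (3): a world point X has camera coordinates R X + t. Camera axes: x right, y down, z forward; pixel columns grow to the right and rows downward; lengths in m; the calibration is good to about 2 mm. A picture is of the moment at which its call begins: read the wrist's pose just before it. camera_params takes no time and is no camera call; for the wrist camera it gives the pose at the moment of the call.
- bot.hand_in(): hands the job in; it is judged then, once.
The state is a dict: "clock": time; "qpos": joint angles; "qvel": joint speeds; "tau": joint torques, N m; "eef_pos": TCP position; "ee_rot": TCP orientation; "ft_force": force on the tool from outside, world axes, zero at the start; "torque": the same for the moment, N m; "gripper_width": finger opening in m; "grasp_force": force on a finger pad.
Only numpy, scipy, OpenCV 4.12 (cv2) and the standard library are available. Lean on these libraries where they do the work, as an engineer would, in place of code of your own. Each camera call takes 0.05 s, during which the arm holds its last target. There are 200 camera calls.

TASK

Load the wooden jar rack, whose brown pigment jar is already in its lane: slide in the red jar behind it, then the yellow one, all three upright in single file and touching one another. A spring-backed stop is hidden under the rack's roof at a depth that differs every time, so with all three in, push the row deeper from behind until you feel the stop press back with about 10 N (never as much as 25 N), keep that pressure for half a second, then let go. Leave the blue, green and white jars and the water glass where they stand.

Things in the scene. Friction and masses are not known exactly. Their poses are not given: they have to be found in the camera images.
- rack: wooden jar rack fixed to the table; origin on the table at the lane's mouth, midway between the rails; x axis points INTO the lane (push direction), z up. No floor: jars slide on the table. Rails 16 mm high, 10 mm thick, 52 mm apart inside, from x=0 to 245 mm; before the mouth they flare out over 42 mm to about 86 mm apart. From x=80 mm on it is a roofed tunnel (see rack_roof).
- rack_roof (a point): middle of the roof's front edge, top face, 80 mm past the mouth and 64 mm above the table; axes as the rack's. The tunnel is 165 mm long, 72 mm wide outside, roof underside 58 mm up. Hidden inside: a sprung stop 42 mm high, its face 150 to 195 mm past the mouth, yielding 0.5 mm per newton. Three jars make a row 144 mm long, so the last one ends up in front of the roof.
- bin: open plywood bin fixed to the table, outside 162 mm (its x) by 212 mm (its y), walls 6 mm thick and 48 mm high, inside 150 by 200 mm; its floor is level with the table (z=0). Origin at its centre on the table. Two jars stand in it about 100 mm apart along its y axis.
- jar_brown: upright round pigment jar, dark brown body and dark brown disc on its white-rimmed lid, 48 mm diameter, 48 mm high, about 0.12 kg; origin at the centre of its underside, z up. Starts in the rack's lane, half under the roof, not yet at the stop.
- jar_red: upright round pigment jar, red body and red disc on its white-rimmed lid, 48 mm diameter, 48 mm high, about 0.12 kg; origin at the centre of its underside, z up. Starts on the table or in the bin.
- jar_yellow: upright round pigment jar, yellow body and yellow disc on its white-rimmed lid, 48 mm diameter, 48 mm high, about 0.12 kg; origin at the centre of its underside, z up. Starts on the table or in the bin.
- jar_blue: upright round pigment jar, blue body and blue disc on its white-rimmed lid, 48 mm diameter, 48 mm high, about 0.12 kg; origin at the centre of its underside, z up. Starts on the table or in the bin. To be left alone.
- jar_green: upright round pigment jar, green body and green disc on its white-rimmed lid, 48 mm diameter, 48 mm high, about 0.12 kg; origin at the centre of its underside, z up. Starts on the table or in the bin. To be left alone.
- jar_white: upright round pigment jar, white body and white disc on its white-rimmed lid, 48 mm diameter, 48 mm high, about 0.12 kg; origin at the centre of its underside, z up. Stands beside the rack. To be left alone.
- water_glass: clear open glass, 68 mm diameter, 85 mm high; origin at the centre of its underside. To be left alone.
There are look-alikes about, which are no part of the job. There is more than one size of the jar_red; the job needs the largest.

How it is judged:
By the outcome, as a careful person would: the job done as asked, in the order asked, and still so for the second after the job is handed in, with the robot touching nothing.
It also fails if it takes over 72 s, if anything falls off the work surface, if the arm or the gripper's body presses on something with over 40 N, if the wrist force passes 120 N, or if a joint passes its speed limit or range.

## Working session

There is one attempt and no reset: what is moved stays moved. The work goes in short steps, Python scripts to look and compute and a tool call to move; the robot and the scene stay as the last step left them, time stands still between calls to the robot, and variables do not carry over. Pictures are saved under pics/ and viewed, at most 10 in all, crops included, and the job is handed in when it is done.

Besides the shell and the picture viewer there is one more tool, called after "Call:" as a command line: name --pt "numbers of a row" for each row, then --argument value for the rest. move_arm: Moves the arm, as the interface text tells. Its arguments: {"type":"object","properties":{"steps":{"type":"array"},"squeeze":{"type":"number"}},"required":["steps"]}

```bash
mkdir -p pics; ls; python3 - <<'E'
from station import bot
import cv2
s=bot.state();print(s)
for n in("top","side"):
    p=bot.camera_params(n);print(n,p)
    cv2.imwrite(f"pics/{n}0.png",bot.read_camera(n))
E
```

```text
pics
{'clock': 0.0, 'qpos': array([ 1.0865264 ,  0.41796329, -0.01031983,  1.61416054,  0.00466823,
        1.11072039, -0.05303621]), 'qvel': array([-0.00143676,  0.00167703, -0.00057365, -0.00036508,  0.00072355,
        0.00064937, -0.00151579]), 'tau': array([-7.27252554e-04, -8.64455581e+01,  6.78276736e-01, -4.34882677e+01,
        1.90425979e-02,  7.60357885e-03, -6.25091343e-05]), 'eef_pos': array([ 0.26763064, -0.56440302,  0.22207259]), 'ee_rot': array([-5.91915700e-04,  9.75597028e-01,  2.19567898e-01, -1.62223729e-04]), 'ft_force': array([0.66173332, 0.75089461, 0.38399973]), 'torque': array([0.02374332, 0.00850771, 0.0210738 ]), 'grasp_force': 0.0, 'gripper_width': 0.08524961476066166}
top {'fovy': 50.03898372553493, 'cx': 325.17418429376755, 'cy': 194.57662576181298, 'R': array([[-0.01653361, -0.99923873,  0.03533557],
       [-0.99936616,  0.01540076, -0.03209496],
       [ 0.03152633, -0.03584382, -0.99886001]]), 't': array([0.13743493, 0.54787721, 0.93769619])}
side {'fovy': 43.60590563195366, 'cx': 321.92195394364387, 'cy': 200.57094392845767, 'R': array([[ 0.97863143, -0.20476588,  0.01874715],
       [-0.13387118, -0.70369111, -0.69778028],
       [ 0.1560738 ,  0.68036001, -0.71606649]]), 't': array([-0.52031955,  0.22995584,  0.96797027])}
```

View pics/top0.png

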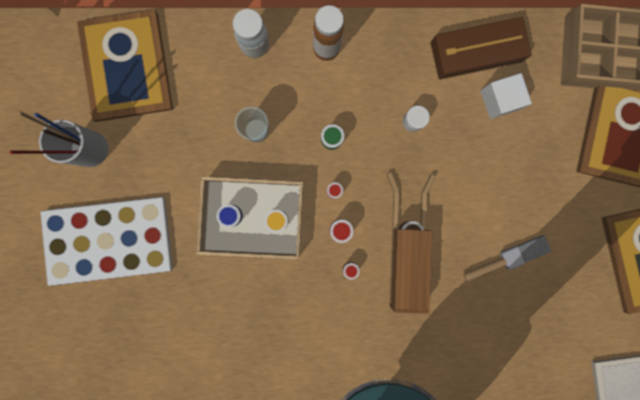

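View pics/side0.png

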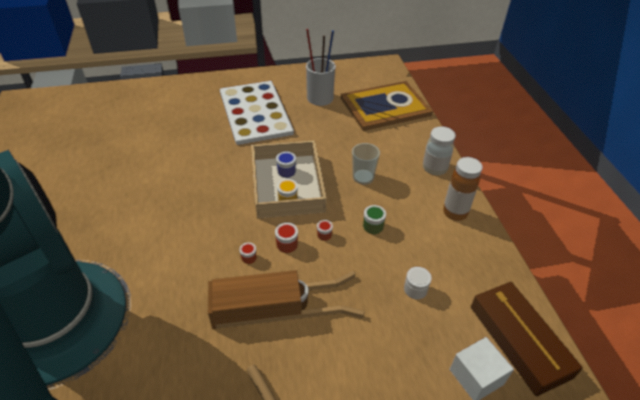

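The top view shows the rack's mouth facing +x (up), with its roof at rows 228–312 and brown at (411,228). Blue is at (228,215) and yellow at (277,221) in the bin, green at (332,136), white at (417,118), and the glass at (252,125). The side view agrees.
Possible reds: (335,190) small, (342,231) large, (351,271) small, palette dots around (79,220), and the picture disc (630,112). I choose (342,231), the largest jar with a white rim.

```bash
cat > h.py <<'E'
import cv2, numpy as np
from station import bot
def ray(n,uv,z,p=None):
    p=p or bot.camera_params(n); f=200/np.tan(np.radians(p["fovy"]/2))
    R,t=np.array(p["R"]),np.array(p["t"]); c=-R.T@t
    d=R.T@np.array([(uv[0]-p["cx"])/f,(uv[1]-p["cy"])/f,1])
    return c+d*(z-c[2])/d[2]
def proj(n,X,p=None):
    p=p or bot.camera_params(n); f=200/np.tan(np.radians(p["fovy"]/2))
    q=np.array(p["R"])@X+p["t"]; return np.array([p["cx"]+f*q[0]/q[2],p["cy"]+f*q[1]/q[2]])
H={"red":[((0,130,70),(7,255,255)),((174,130,70),(180,255,255))],"yellow":[((15,150,120),(30,255,255))],"blue":[((110,120,50),(130,255,255))],
"green":[((45,80,30),(85,255,255))],"wood":[((5,100,40),(14,255,130))]}
def blobs(im,c,amin=40):
    h=cv2.cvtColor(im,cv2.COLOR_BGR2HSV); m=sum(cv2.inRange(h,a,b) for a,b in H[c])
    return sorted([(cv2.contourArea(k),*cv2.minEnclosingCircle(k),cv2.minAreaRect(k)) for k in cv2.findContours(m,cv2.RETR_EXTERNAL,cv2.CHAIN_APPROX_NONE)[0] if cv2.contourArea(k)>amin],key=lambda b:-b[0])
E
python3 - <<'E'
from h import *
im=cv2.imread("pics/top0.png")
for c in("red","yellow","blue","green"):
    for a,u,r,q in blobs(im,c): print(c,a,np.round(u),round(r,1),ray("top",q[0],.048).round(3))
h=cv2.cvtColor(im,cv2.COLOR_BGR2HSV);print(h[270,412],h[350,250],h[180,393])
im2=cv2.imread("pics/side0.png")
for c in("red","yellow"):
    for a,u,r,q in blobs(im2,c)[:8]: print("side",c,a,np.round(u),round(r,1),ray("side",q[0],.048).round(3))
crop=cv2.resize(im[160:330,190:450],None,fx=3,fy=3,interpolation=cv2.INTER_CUBIC)
cv2.imwrite("pics/crop0.png",crop)
E
```

```text
red 612.0 [615. 144.] 21.3 [ 0.647 -0.497  0.048]
red 262.5 [631. 113.] 10.0 [ 0.715 -0.537  0.048]
red 183.5 [341. 231.] 8.2 [0.472 0.097 0.048]
red 139.5 [107. 264.] 7.1 [0.413 0.581 0.048]
red 137.0 [ 79. 220.] 7.0 [0.503 0.639 0.048]
red 131.5 [152. 235.] 7.0 [0.469 0.489 0.048]
red 72.0 [351. 271.] 5.1 [0.387 0.079 0.048]
red 70.5 [335. 190.] 5.2 [0.558 0.11  0.048]
yellow 2476.0 [123.  64.] 54.5 [0.828 0.549 0.048]
yellow 1249.0 [614. 129.] 44.9 [ 0.681 -0.497  0.048]
yellow 913.0 [636. 262.] 44.6 [ 0.395 -0.52   0.048]
yellow 184.0 [276. 221.] 8.1 [0.496 0.235 0.048]
yellow 51.0 [462.  48.] 16.2 [ 0.86  -0.17   0.048]
blue 187.0 [228. 216.] 8.1 [0.508 0.335 0.048]
green 174.0 [332. 135.] 7.9 [0.674 0.114 0.048]
[ 14 140 113] [ 17 117 140] [ 16 105 139]
side red 131.5 [286. 231.] 7.7 [0.473 0.098 0.048]
side red 89.5 [286. 244.] 9.7 [0.466 0.056 0.048]
side red 58.5 [247. 248.] 5.2 [0.385 0.065 0.048]
side red 52.0 [324. 226.] 4.7 [0.557 0.096 0.048]
side yellow 1632.5 [254. 289.] 45.7 [ 0.389 -0.039  0.048]
side yellow 977.5 [389. 101.] 41.0 [0.835 0.519 0.048]
side yellow 208.0 [527. 330.] 48.7 [ 0.869 -0.224  0.048]
side yellow 100.0 [287. 186.] 7.1 [0.496 0.235 0.048]
side yellow 80.0 [230. 298.] 17.2 [ 0.341 -0.051  0.048]
```

View pics/crop0.png

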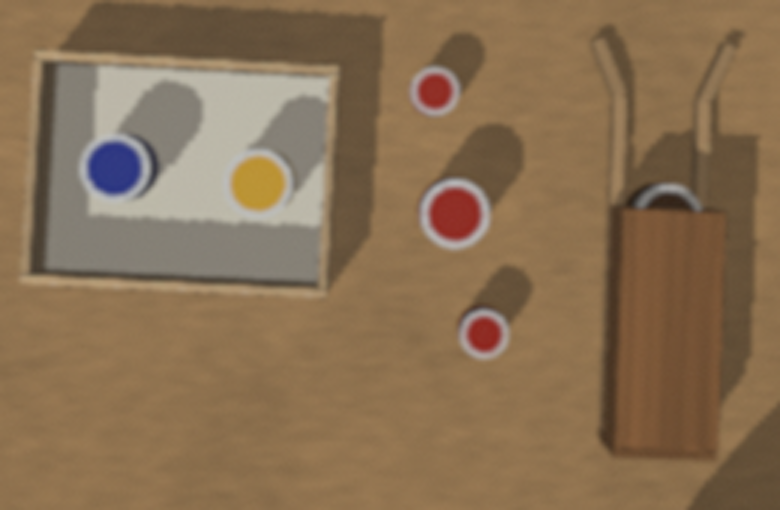

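Both views agree within 1 mm on red (0.472,0.097) and yellow (0.496,0.235). The crop shows the large red between two smaller ones, and yellow close to the bin's right wall, so I'll grip yellow along x. Next I measure the rack.

```bash
python3 - <<'E'
from h import *
f=lambda x,y:(190+(x-1)/3,160+(y-1)/3)
P=[ray("top",f(*u),.064) for u in[(620,208),(725,211),(612,455),(718,457)]]
for p in P: print(p.round(4))
F=(P[0]+P[1])/2;B=(P[2]+P[3])/2;d=(B-F)/np.linalg.norm(B-F)
print("front",F,"len",np.linalg.norm(B-F),"w",np.linalg.norm(P[0]-P[1]),"dir deg",np.degrees(np.arctan2(d[1],d[0])),"mouth",F-.08*d)
L=ray("top",f(618,95),.016);R=ray("top",f(704,97),.016);print("rail bends(mid)",L,R,(L+R)/2)
S=bot.camera_params("wrist");print(S["R"].round(3),S["t"].round(3),S["fovy"])
E
```

```text
[ 0.4744 -0.0158  0.064 ]
[ 0.471  -0.0891  0.064 ]
[ 0.3052 -0.0066  0.064 ]
[ 0.302  -0.0801  0.064 ]
front [ 0.47273546 -0.05246273  0.064     ] len 0.16942479174374347 w 0.07333695116714023 dir deg 176.90855580575175 mouth [ 0.55261904 -0.0567771   0.064     ]
rail bends(mid) [ 0.55443256 -0.02583766  0.016     ] [ 0.55200513 -0.08924501  0.016     ] [ 0.55321884 -0.05754133  0.016     ]
[[ 0.428 -0.904 -0.001]
 [-0.863 -0.409  0.297]
 [-0.269 -0.127 -0.955]] [-0.625 -0.038  0.379] 58.34066402987881
```

Call:
move_arm --pt "204 661 -50 0 0 -25.4 1" --pt "204 661 -50 0 0 -25.4 1" --pt "204 661 -50 0 0 -25.4 1" --pt "204 661 -50 0 0 -25.4 1" --pt "204 661 -50 0 0 -25.4 1" --pt "204 661 -50 0 0 -25.4 1" --pt "204 661 -50 0 0 -25.4 1" --pt "204 661 -50 0 0 -25.4 1" --pt "204 661 -50 0 0 -25.4 1" --pt "204 661 -50 0 0 -25.4 1" --squeeze 40

```text
clock: 0.93
eef_pos: [0.3896, -0.1679, 0.1927]
ee_rot: [0.0, 1.0, -0.0, 0.0]
ft_force: [1.3, -0.5, -0.3]
gripper_width: 0.0855
grasp_force: 0.0
```

Call:
move_arm --pt "82 265 -20 0 0 0 1" --pt "82 265 -20 0 0 0 1" --pt "82 265 -20 0 0 0 1" --pt "82 265 -20 0 0 0 1" --pt "82 265 -20 0 0 0 1" --pt "82 265 -20 0 0 0 1" --pt "82 265 -20 0 0 0 1" --pt "82 265 -20 0 0 0 1" --pt "82 265 -20 0 0 0 1"

```text
clock: 1.68
eef_pos: [0.4715, 0.0966, 0.1723]
ee_rot: [-0.0, 1.0, 0.001, -0.001]
ft_force: [-0.3, -0.8, -0.6]
gripper_width: 0.0854
grasp_force: 0.0
```

```bash
python3 - <<'E'
from h import *
print(bot.state()["eef_pos"],bot.state()["ft_force"]);p=bot.camera_params("wrist");im=bot.read_camera("wrist")
cv2.imwrite("pics/w1.png",im)
for a,u,r,q in blobs(im,"red")[:5]: print(a,u,r,ray("wrist",q[0],.048,p).round(4))
E
```

```text
[0.47148541 0.0965701  0.17234498] [-0.28713748 -0.78951683 -0.62408648]
1604.0 (317.228271484375, 182.0) 23.314292907714844 [0.4743 0.0964 0.048 ]
897.0 (302.0, 67.19999694824219) 17.9121036529541 [0.5598 0.1074 0.048 ]
513.5 (339.4873352050781, 270.9430236816406) 13.829544067382812 [0.3954 0.0771 0.048 ]
187.5 (337.5, 255.5) 15.572511672973633 [0.4164 0.0794 0.048 ]
99.0 (318.0, 157.5) 21.00605010986328 [0.4985 0.0956 0.048 ]
```

View pics/w1.png

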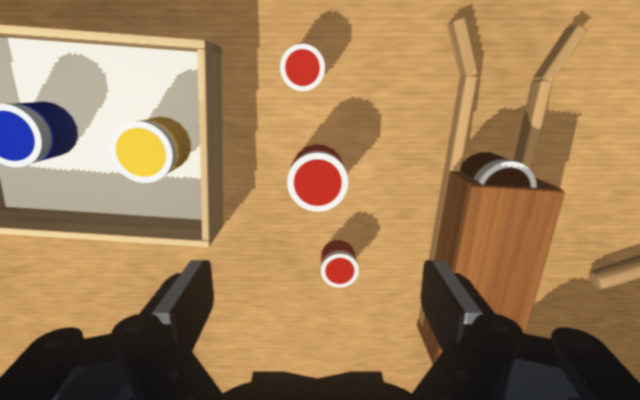

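The wrist view shows the large red at (317,182), between the open fingers once lowered. It measures (0.473,0.097), as before.

Call:
move_arm --pt "1 0 -40 0 0 0 1" --pt "1 0 -80 0 0 0 1" --pt "1 0 -120 0 0 0 1" --pt "1 0 -137 0 0 0 1" --pt "1 0 -137 0 0 0 1" --pt "1 0 -137 0 0 0 0" --pt "1 0 -137 0 0 0 0" --pt "1 0 -137 0 0 0 0" --pt "1 0 -137 0 0 0 0" --pt "1 0 -137 0 0 0 0" --squeeze 40

```text
clock: 2.57
eef_pos: [0.4755, 0.096, 0.0391]
ee_rot: [-0.0, 1.0, -0.0, 0.003]
ft_force: [-8.6, -12.4, 63.5]
gripper_width: 0.0254
grasp_force: 31.9
```

```bash
python3 - <<'E'
from h import *
print(bot.state())
a=bot.read_camera("wrist");b=bot.read_camera("side")
cv2.imwrite("pics/w2.png",np.hstack([cv2.resize(a,(400,250)),cv2.resize(b[190:290,200:360],(400,250))]))
E
```

```text
{'clock': 2.5667, 'qpos': array([ 0.03866211,  0.46822044, -0.35848652,  2.08415718,  0.27483241,
        0.62679121, -2.07867985]), 'qvel': array([ 0.01450092, -0.01348352,  0.01505645, -0.0075909 , -0.00290798,
       -0.00413415,  0.00405506]), 'tau': array([ 9.42147374e+00, -4.65548301e+01,  3.35851617e+00, -1.40557444e+01,
        4.73956559e-01, -1.65407225e+00,  3.07333097e-02]), 'eef_pos': array([0.47553212, 0.09596077, 0.03910053]), 'ee_rot': array([-4.78322309e-04,  9.99994877e-01, -1.89519005e-04,  3.15936591e-03]), 'ft_force': array([ -8.6180186 , -12.36696709,  63.52378126]), 'torque': array([-3.75490676,  1.28272929, -0.28149455]), 'grasp_force': 31.864342408371158, 'gripper_width': 0.025384308281168156}
```

View pics/w2.png

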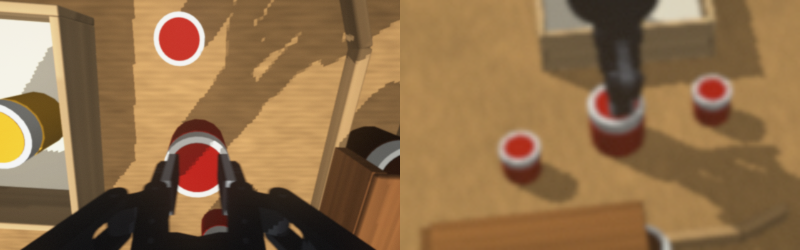

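The fingers seem to sit on the lid (lid at left-image (197,165)) and press down 63 N. I'll back off gently upwards and check.

Call:
move_arm --pt "0 0 5 0 0 0 0" --pt "0 0 10 0 0 0 0" --pt "0 0 10 0 0 0 0"

```text
clock: 2.92
eef_pos: [0.4735, 0.0952, 0.0473]
ee_rot: [-0.0, 1.0, -0.0, 0.001]
ft_force: [0.1, -0.3, -0.1]
gripper_width: -0.0004
grasp_force: 0.0
```

```bash
python3 - <<'E'
from h import *
print(bot.state())
a=bot.read_camera("wrist");b=bot.read_camera("side")
p=bot.camera_params("wrist")
for q in blobs(a,"red")[:4]: print(q[0],np.round(q[1]),ray("wrist",q[3][0],.048,p).round(4))
cv2.imwrite("pics/w3.png",np.hstack([cv2.resize(a[150:400,160:480],(400,312)),cv2.resize(b[190:268,230:330],(400,312),interpolation=cv2.INTER_CUBIC)]))
E
```

```text
{'clock': 2.9167, 'qpos': array([ 0.04661042,  0.45219441, -0.36630455,  2.08313769,  0.26324438,
        0.64722017, -2.06855737]), 'qvel': array([-0.00451825,  0.02391421,  0.00844281,  0.00903345,  0.01399423,
       -0.0225597 , -0.01234421]), 'tau': array([  0.12946422, -72.47398853,  -5.89015335, -28.10714722,
        -0.18635196,   0.39711367,   0.17356816]), 'eef_pos': array([0.47346545, 0.09515643, 0.04733081]), 'ee_rot': array([-1.13262568e-04,  9.99999319e-01, -3.39879630e-04,  1.11070161e-03]), 'ft_force': array([ 0.08590429, -0.32952806, -0.11880617]), 'torque': array([-0.00424382,  0.02119355, -0.01643346]), 'grasp_force': 0.0, 'gripper_width': -0.0003921451204422157}
3049.5 [285.  58.] [0.5592 0.1068 0.048 ]
2289.5 [314. 256.] [0.4797 0.0968 0.048 ]
1012.0 [314. 218.] [0.5008 0.0957 0.048 ]
```

View pics/w3.png

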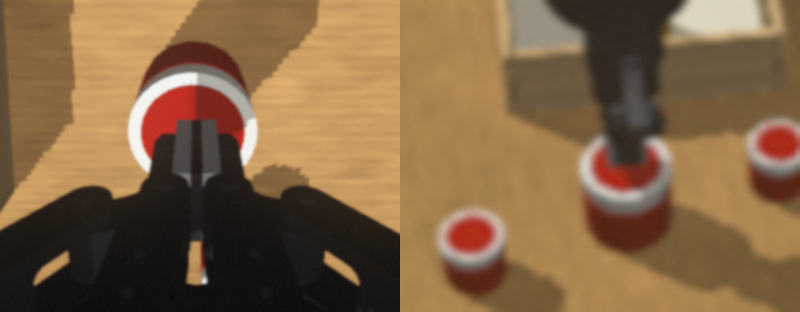

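Call:
move_arm --pt "0 0 -1 0 0 0 0" --pt "0 0 -2 0 0 0 0" --pt "0 0 -2 0 0 0 0"

```text
clock: 3.27
eef_pos: [0.4724, 0.0951, 0.0433]
ee_rot: [-0.0, 1.0, -0.0, -0.0]
ft_force: [-0.2, -0.0, 0.1]
gripper_width: -0.0002
grasp_force: 0.0
```

Call:
move_arm --pt "0 0 -1 0 0 0 0" --pt "0 0 -2 0 0 0 0" --pt "0 0 -2 0 0 0 0"

```text
clock: 3.52
eef_pos: [0.4726, 0.0951, 0.0415]
ee_rot: [-0.0, 1.0, -0.0, -0.0]
ft_force: [-0.4, 0.0, -0.2]
gripper_width: 0.0002
grasp_force: 0.0
```

```bash
python3 - <<'E'
from h import *
s=bot.state();p=bot.camera_params("wrist");print(s["eef_pos"])
e=s["eef_pos"]
for dz in(0,-.014,.0,.014,.02): print(dz,proj("wrist",e+[0,0,dz],p).round(1),proj("side",e+[0,0,dz]).round(1))
a=bot.read_camera("wrist");b=bot.read_camera("side")
cv2.imwrite("pics/w4.png",np.hstack([cv2.resize(a[200:300,260:370],(396,360),interpolation=cv2.INTER_CUBIC),cv2.resize(b[200:260,250:316],(396,360),interpolation=cv2.INTER_CUBIC)]))
E
```

```text
[0.47257461 0.09514186 0.04152383]
0 [316.6 257.3] [286.4 233.4]
-0.014 [316.6 244.5] [286.6 237.6]
0.0 [316.6 257.3] [286.4 233.4]
0.014 [316.6 272.4] [286.2 229.2]
0.02 [316.6 279.7] [286.1 227.3]
```

View pics/w4.png

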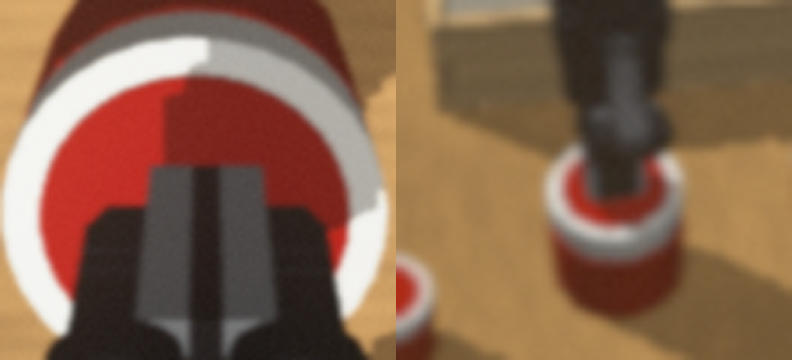

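The reported pose puts the shut tips (TCP−14 mm) inside the visible lid with no force. So contact starts lower than it looks, and my first grip was too high. I'll retry deeper and slower.

Call:
move_arm --pt "0 1 25 0 0 0 0" --pt "0 1 40 0 0 0 1" --pt "0 1 40 0 0 0 1" --pt "0 1 40 0 0 0 1" --pt "0 1 40 0 0 0 1" --pt "0 1 40 0 0 0 1" --pt "0 1 40 0 0 0 1" --pt "0 1 40 0 0 0 1"

```text
clock: 4.28
eef_pos: [0.4724, 0.0961, 0.0813]
ee_rot: [-0.0, 1.0, -0.0, -0.0]
ft_force: [-0.6, -0.5, -0.6]
gripper_width: 0.0832
grasp_force: 0.0
```

```bash
python3 - <<'E'
from h import *
s=bot.state();print(s["clock"],s["eef_pos"],s["gripper_width"],s["ft_force"]);p=bot.camera_params("wrist");im=bot.read_camera("wrist")
for a,u,r,q in blobs(im,"red")[:3]: print(a,u,r,ray("wrist",q[0],.048,p).round(4))
im=bot.read_camera("side")
for a,u,r,q in blobs(im,"red")[:4]: print(a,u,r,ray("side",q[0],.048).round(4))
E
```

```text
4.2833 [0.47240592 0.09613116 0.08131989] 0.08320529556359035 [-0.63256391 -0.54313329 -0.58185545]
3319.0 (315.941162109375, 226.0) 34.073612213134766 [0.4746 0.0965 0.048 ]
2052.5 (293.0, 60.5) 26.96767234802246 [0.56   0.1076 0.048 ]
955.5 (346.7631530761719, 339.5) 19.295339584350586 [0.4    0.0775 0.048 ]
100.0 (286.0, 243.0) 9.486932754516602 [0.4656 0.0566 0.048 ]
77.5 (285.9731140136719, 230.5752716064453) 7.433567047119141 [0.472  0.0952 0.048 ]
58.5 (247.14999389648438, 248.0) 5.246294975280762 [0.3854 0.0645 0.048 ]
51.0 (324.5, 225.5) 4.743516445159912 [0.5566 0.0963 0.048 ]
```

Call:
move_arm --pt "1 0 -25 0 0 0 1" --pt "1 0 -45 0 0 0 1" --pt "1 0 -57 0 0 0 1" --pt "1 0 -57 0 0 0 1" --pt "1 0 -57 0 0 0 1"

```text
clock: 4.8
eef_pos: [0.4734, 0.0962, 0.0246]
ee_rot: [0.0, 1.0, -0.0, -0.001]
ft_force: [0.2, -0.6, 0.2]
gripper_width: 0.0854
grasp_force: 0.0
```

Call:
move_arm --pt "0 0 0 0 0 0 0.5" --pt "0 0 0 0 0 0 0.5" --pt "0 0 0 0 0 0 0.5" --pt "0 0 0 0 0 0 0.5" --pt "0 0 0 0 0 0 0.5"

```text
clock: 5.22
eef_pos: [0.4742, 0.0962, 0.0258]
ee_rot: [0.0, 1.0, -0.0, 0.001]
ft_force: [-3.9, -0.5, 14.0]
gripper_width: 0.0464
grasp_force: 38.7
```

Call:
move_arm --pt "0 0 2 0 0 0 0.4" --pt "0 0 6 0 0 0 0.4" --pt "0 0 12 0 0 0 0.4" --pt "0 0 20 0 0 0 0.4" --pt "0 0 20 0 0 0 0.4"

```text
clock: 5.63
eef_pos: [0.4745, 0.0963, 0.0465]
ee_rot: [-0.0, 1.0, -0.0, 0.001]
ft_force: [1.5, -0.1, -0.2]
gripper_width: 0.0463
grasp_force: 41.1
```

```bash
python3 - <<'E'
from h import *
s=bot.state();print(s["eef_pos"],s["gripper_width"],s["ft_force"]);p=bot.camera_params("wrist")
a=bot.read_camera("wrist");b=bot.read_camera("side")
for z in(.048,.068): print(z,[ray("wrist",q[3][0],z,p).round(4) for q in blobs(a,"red")[:2]])
cv2.imwrite("pics/w5.png",np.hstack([cv2.resize(a,(400,250)),cv2.resize(b[180:280,200:360],(400,250),interpolation=cv2.INTER_CUBIC)]))
E
```

```text
[0.47445669 0.09630936 0.04645608] 0.04627890896081138 [ 1.4965844  -0.12559957 -0.20159336]
0.048 [array([0.463 , 0.0961, 0.048 ]), array([0.5601, 0.1072, 0.048 ])]
0.068 [array([0.4747, 0.0962, 0.068 ]), array([0.5588, 0.1057, 0.068 ])]
```

View pics/w5.png

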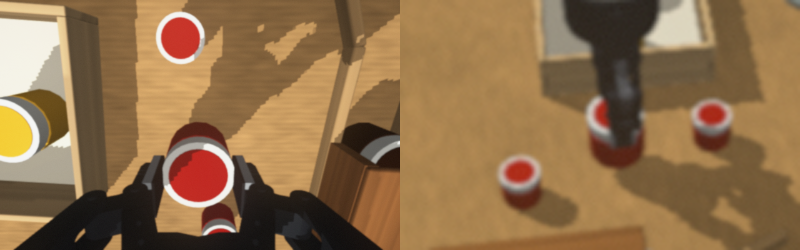

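Red is gripped and lifted about 20 mm, its lid centred at left-image (197,175). I'll carry it above the flare.

Call:
move_arm --pt "0 0 30 0 0 0 0.4" --pt "0 0 58 0 0 0 0.4" --pt "15 -30 58 0 0 0 0.4" --pt "35 -60 58 0 0 -1 0.4" --pt "55 -90 58 0 0 -2 0.4" --pt "75 -120 58 0 0 -3 0.4" --pt "93 -154 58 0 0 -3 0.4" --pt "93 -154 58 0 0 -3 0.4" --pt "93 -154 58 0 0 -3 0.4"

```text
clock: 6.48
eef_pos: [0.5669, -0.06, 0.1021]
ee_rot: [0.0, 1.0, -0.028, -0.0]
ft_force: [-1.2, 1.5, -0.8]
gripper_width: 0.0463
grasp_force: 41.7
```

```bash
python3 - <<'E'
from h import *
s=bot.state();print(s["eef_pos"],s["gripper_width"],s["ft_force"])
p=bot.camera_params("wrist");a=bot.read_camera("wrist");t=bot.read_camera("top")
print([ray("wrist",q[3][0],.128,p).round(4)-0 for q in blobs(a,"red")[:2]])
cv2.imwrite("pics/w6.png",np.hstack([cv2.resize(a,(400,250)),cv2.resize(t[150:250,350:510],(400,250),interpolation=cv2.INTER_CUBIC)]))
E
```

```text
[ 0.56687798 -0.05997534  0.10207975] 0.04625260952215726 [-1.22990074  1.51679054 -0.82527707]
[array([ 0.5698, -0.0601,  0.128 ]), array([ 0.5962, -0.0618,  0.128 ])]
```

View pics/w6.png

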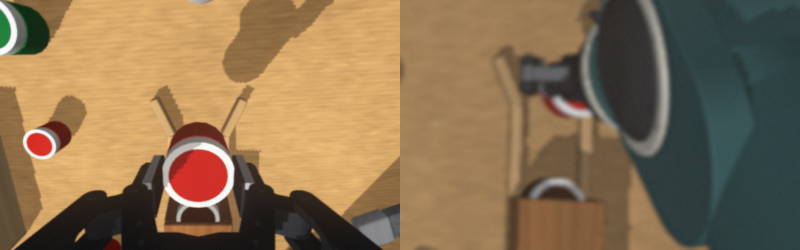

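The wrist view shows the red jar (198,175) centred between the flare tips (155,97) and (245,98). I'll lower, release and rise.

Call:
move_arm --pt "0 1 -30 0 0 0 0.4" --pt "0 1 -55 0 0 0 0.4" --pt "0 1 -68 0 0 0 0.4" --pt "0 1 -73 0 0 0 0.4" --pt "0 1 -73 0 0 0 0.4" --pt "0 1 -73 0 0 0 0.4"

```text
clock: 7.08
eef_pos: [0.5687, -0.0547, 0.0324]
ee_rot: [-0.001, 1.0, -0.025, 0.002]
ft_force: [-7.0, 4.5, 38.6]
gripper_width: 0.0461
grasp_force: 80.3
```

The fingertips touch the flare rails here (38 N). I'll rise and go farther out, where the flare is wider than the fingers.

Call:
move_arm --pt "0 0 8 0 0 0 0.4" --pt "0 0 8 0 0 0 0.4" --pt "14 -1 8 0 0 0 0.4" --pt "28 -1 8 0 0 0 0.4" --pt "28 -1 8 0 0 0 0.4" --pt "28 -1 8 0 0 0 0.4"

```text
clock: 7.58
eef_pos: [0.5945, -0.0571, 0.0374]
ee_rot: [-0.0, 1.0, -0.026, -0.0]
ft_force: [0.1, -0.7, -1.0]
gripper_width: 0.0463
grasp_force: 71.8
```

Call:
move_arm --pt "3 -2 0 0 0 0 0.4" --pt "3 -2 -5 0 0 0 0.4" --pt "3 -2 -10 0 0 0 0.4" --pt "3 -2 -10 0 0 0 0.4"

```text
clock: 7.92
eef_pos: [0.5967, -0.0598, 0.0265]
ee_rot: [-0.0, 1.0, -0.026, -0.001]
ft_force: [-1.1, 0.4, -0.8]
gripper_width: 0.0459
grasp_force: 71.8
```

Call:
move_arm --pt "0 0 -1 0 0 0 0.4" --pt "0 0 -1 0 0 0 0.64" --pt "0 0 -1 0 0 0 0.64" --pt "0 0 -1 0 0 0 0.64" --pt "0 0 10 0 0 0 0.68" --pt "0 0 30 0 0 0 0.7" --pt "0 0 65 0 0 0 0.7" --pt "0 0 65 0 0 0 0.7"

```text
clock: 8.58
eef_pos: [0.6005, -0.0599, 0.0992]
ee_rot: [0.0, 1.0, -0.026, 0.004]
ft_force: [1.6, 0.1, 1.3]
gripper_width: 0.0596
grasp_force: 0.0
```

```bash
python3 - <<'E'
from h import *
s=bot.state();print(s["eef_pos"],s["gripper_width"],s["ft_force"])
p=bot.camera_params("wrist");a=bot.read_camera("wrist")
print([(np.round(q[1]),ray("wrist",q[3][0],.048,p).round(4)) for q in blobs(a,"red")[:2]])
b=bot.read_camera("side")
print([(np.round(q[1]),q[0],ray("side",q[3][0],.048).round(4)) for q in blobs(b,"red")[:6]])
E
```

```text
[ 0.60054707 -0.0598515   0.09918127] 0.05956382752654443 [1.63392109 0.06137471 1.3185033 ]
[(array([306., 225.]), array([ 0.5966, -0.0534,  0.048 ])), (array([ 74., 278.]), array([0.569 , 0.0963, 0.048 ]))]
[(array([359., 278.]), 161.5, array([ 0.5947, -0.0533,  0.048 ])), (array([357., 290.]), 88.0, array([ 0.5805, -0.0854,  0.048 ])), (array([247., 248.]), 58.5, array([0.3854, 0.0645, 0.048 ])), (array([324., 226.]), 50.0, array([0.5566, 0.0963, 0.048 ]))]
```

```bash
python3 - <<'E'
from h import *
print(ray("top",(417,117),.048).round(3))
E
```

```text
[ 0.711 -0.069  0.048]
```

Call:
move_arm --pt "15 -1 0 0 0 0 0.4" --pt "35 -2 0 0 0 0 0" --pt "48 -3 0 0 0 0 0" --pt "48 -3 0 0 0 0 0" --pt "48 -3 0 0 0 0 0" --pt "48 -3 0 0 0 0 0" --pt "48 -3 0 0 0 0 0"

```text
clock: 9.27
eef_pos: [0.645, -0.0629, 0.0926]
ee_rot: [-0.0, 1.0, -0.026, -0.0]
ft_force: [0.2, -0.1, 0.8]
gripper_width: -0.0
grasp_force: 0.0
```

Call:
move_arm --pt "1 0 -30 0 0 0 0" --pt "1 0 -55 0 0 0 0" --pt "1 0 -66 0 0 0 0" --pt "1 0 -66 0 0 0 0" --pt "-6 0 -66 0 0 0 0" --pt "-14 1 -66 0 0 0 0" --pt "-22 1 -66 0 0 0 0" --pt "-30 2 -66 0 0 0 0" --pt "-38 2 -66 0 0 0 0" --pt "-46 3 -66 0 0 0 0"

```text
clock: 10.1
eef_pos: [0.5998, -0.0605, 0.0278]
ee_rot: [0.0, 1.0, -0.027, 0.001]
ft_force: [14.8, -10.1, 13.2]
gripper_width: 0.0001
grasp_force: 9.5
```

```bash
python3 - <<'E'
from h import *
s=bot.state();print(s["eef_pos"],s["ft_force"])
b=bot.read_camera("side")
print([(np.round(q[1]),q[0],ray("side",q[3][0],.048).round(4)) for q in blobs(b,"red",20)[:6]])
E
```

```text
[ 0.59984977 -0.06049644  0.02784196] [ 14.77766575 -10.08780851  13.2155966 ]
[(array([344., 278.]), 161.0, array([ 0.5652, -0.0487,  0.048 ])), (array([344., 292.]), 132.0, array([ 0.5574, -0.0852,  0.048 ])), (array([247., 248.]), 58.5, array([0.3854, 0.0645, 0.048 ])), (array([324., 226.]), 50.0, array([0.5566, 0.0963, 0.048 ])), (array([324., 234.]), 32.0, array([0.5494, 0.0693, 0.048 ]))]
```

Red is at (0.565,−0.049), sliding along the left flare wall with high friction. I'll back off, get behind it, and push diagonally towards the lane axis.

Call:
move_arm --pt "6 0 0 0 0 0 0" --pt "6 5 0 0 0 0 0" --pt "0 5 0 0 0 0 0" --pt "-5 3 0 0 0 0 0" --pt "-10 0 0 0 0 0 0" --pt "-15 -2 0 0 0 0 0" --pt "-20 -4 0 0 0 0 0" --pt "-25 -5 0 0 0 0 0" --pt "-25 -5 0 0 0 0 0"

```text
clock: 10.9
eef_pos: [0.5736, -0.0653, 0.0267]
ee_rot: [0.0, 1.0, -0.027, -0.0]
ft_force: [0.6, 0.1, -0.3]
gripper_width: -0.0001
grasp_force: 0.1
```

```bash
cat > r.py <<'E'
from h import *
s=bot.state();print(s["clock"],s["eef_pos"],s["ft_force"])
b=bot.read_camera("side")
for c in("red","yellow"):
  for q in blobs(b,c,20)[:6]: 
    X=ray("side",q[3][0],.048); 
    if X[1]<.06 and X[0]>.44: print(c,np.round(q[1]),q[0],X.round(4),"rack x,y",np.round([-(X[0]-.5526)*.9985+(X[1]+.0573)*.054, -(X[1]+.0573)-(X[0]-.5526)*.054],4))
E
python3 r.py
```

```text
10.9 [ 0.57357425 -0.06533084  0.02674109] [ 0.55928086  0.05455733 -0.31810174]
red [332. 286.] 186.0 [ 0.5373 -0.0602  0.048 ] rack x,y [0.0151 0.0037]
red [332. 298.] 76.5 [ 0.5308 -0.0937  0.048 ] rack x,y [0.0198 0.0376]
yellow [510. 308.] 169.5 [ 0.8613 -0.1724  0.048 ] rack x,y [-0.3145  0.0984]
```

Call:
move_arm --pt "4 3 0 0 0 0 0" --pt "4 6 0 0 0 0 0" --pt "0 6 0 0 0 0 0" --pt "-5 6 0 0 0 0 0" --pt "-10 7 0 0 0 0 0" --pt "-15 7 0 0 0 0 0" --pt "-20 7 0 0 0 0 0" --pt "-20 7 0 0 0 0 0"

```text
clock: 11.62
eef_pos: [0.5535, -0.058, 0.0268]
ee_rot: [0.0, 1.0, -0.026, -0.0]
ft_force: [-1.2, -1.0, 0.0]
gripper_width: 0.0002
grasp_force: 0.1
```

```bash
python3 r.py
```

```text
11.6167 [ 0.55348063 -0.05802025  0.02675178] [-1.17095668 -0.98203385  0.02668971]
red [322. 287.] 194.0 [ 0.5176 -0.0587  0.048 ] rack x,y [0.0348 0.0033]
red [322. 299.] 68.0 [ 0.5121 -0.0917  0.048 ] rack x,y [0.0386 0.0366]
yellow [527. 330.] 340.0 [ 0.8719 -0.2226  0.048 ] rack x,y [-0.3277  0.148 ]
```

Red sits square in the lane at rack x≈35 mm. Now for yellow, turning to close along x.

Call:
move_arm --pt "5 0 40 0 0 0 0" --pt "5 0 80 0 0 0 0.5" --pt "5 0 115 0 0 7 1" --pt "-10 40 115 0 0 14 1" --pt "-20 80 115 0 0 21 1" --pt "-30 120 115 0 0 28 1" --pt "-35 160 115 0 0 35 1" --pt "-40 200 115 0 0 42 1" --pt "-50 240 115 0 0 49 1" --pt "-57 270 115 0 0 56 1"

```text
clock: 12.5
eef_pos: [0.4965, 0.2153, 0.1421]
ee_rot: [-0.0, 0.893, 0.449, 0.0]
ft_force: [-0.3, 0.3, -0.2]
gripper_width: 0.0857
grasp_force: 0.0
```

Call:
move_arm --pt "0 23 0 0 0 7 1" --pt "0 23 0 0 0 14 1" --pt "0 23 0 0 0 21 1" --pt "0 23 0 0 0 28 1" --pt "0 23 0 0 0 34 1" --pt "0 23 0 0 0 34 1" --pt "0 23 0 0 0 34 1"

```text
clock: 13.08
eef_pos: [0.4977, 0.2348, 0.1416]
ee_rot: [-0.0, 0.727, 0.687, -0.0]
ft_force: [-0.2, 0.1, 0.9]
gripper_width: 0.0856
grasp_force: 0.0
```

```bash
python3 - <<'E'
from h import *
s=bot.state();print(s["eef_pos"],s["ee_rot"],s["ft_force"],s["qpos"])
p=bot.camera_params("wrist");a=bot.read_camera("wrist")
print([(np.round(q[1]),q[0],ray("wrist",q[3][0],.048,p).round(4)) for q in blobs(a,"yellow")[:3]])
E
```

```text
[0.49771022 0.23483895 0.14163712] [-1.87006866e-04  7.26891066e-01  6.86752709e-01 -2.46151566e-04] [-0.16890725  0.10836911  0.87307491] [ 0.11098217  0.48988939 -0.7726022   1.85611018  0.41132692  0.96270583
 -0.90053244]
[(array([316., 197.]), 1953.0, array([0.4973, 0.2346, 0.048 ])), (array([309., 164.]), 121.5, array([0.4939, 0.2611, 0.048 ]))]
```

Yellow measures (0.497,0.235), right under the tool.

Call:
move_arm --pt "0 0 -35 0 0 0 1" --pt "0 0 -70 0 0 0 1" --pt "0 0 -100 0 0 0 1" --pt "0 0 -117 0 0 0 1" --pt "0 0 -117 0 0 0 1" --pt "0 0 -117 0 0 0 1"

```text
clock: 13.63
eef_pos: [0.4974, 0.2353, 0.0248]
ee_rot: [-0.0, 0.726, 0.688, -0.001]
ft_force: [-0.2, 0.2, 1.3]
gripper_width: 0.0855
grasp_force: 0.0
```

Call:
move_arm --pt "0 0 0 0 0 0 0.5" --pt "0 0 0 0 0 0 0.5" --pt "0 0 0 0 0 0 0.5" --pt "0 0 0 0 0 0 0.5" --pt "0 0 0 0 0 0 0.5"

```text
clock: 14.05
eef_pos: [0.4984, 0.2353, 0.0263]
ee_rot: [0.001, 0.726, 0.688, 0.001]
ft_force: [-3.6, -2.8, 15.4]
gripper_width: 0.0458
grasp_force: 38.6
```

Call:
move_arm --pt "0 0 2 0 0 0 0.4" --pt "0 0 10 0 0 0 0.4" --pt "0 0 40 0 0 0 0.4" --pt "0 0 70 0 0 0 0.4" --pt "0 0 100 0 0 0 0.4" --pt "0 0 100 0 0 0 0.4"

```text
clock: 14.55
eef_pos: [0.4997, 0.2366, 0.1305]
ee_rot: [0.001, 0.726, 0.688, 0.003]
ft_force: [0.7, -0.3, 0.1]
gripper_width: 0.0464
grasp_force: 41.6
```

```bash
python3 - <<'E'
from h import *
s=bot.state();print(s["eef_pos"],s["gripper_width"],s["ft_force"])
p=bot.camera_params("wrist");a=bot.read_camera("wrist")
z=s["eef_pos"][2]+.0225
print([(np.round(q[1]),q[0],ray("wrist",q[3][0],z,p).round(4)) for q in blobs(a,"yellow")[:2]])
E
```

```text
[0.49967783 0.23657785 0.13053332] 0.04638377394814968 [ 0.69486827 -0.34242165  0.08198973]
[(array([316., 281.]), 5910.5, array([0.5001, 0.2367, 0.153 ])), (array([313., 236.]), 1184.0, array([0.4994, 0.2644, 0.153 ]))]
```

Call:
move_arm --pt "12 -40 0 0 0 0 0.4" --pt "24 -78 0 0 0 0 0.4" --pt "36 -116 0 0 0 0 0.4" --pt "48 -154 0 0 0 0 0.4" --pt "60 -192 0 0 0 0 0.4" --pt "72 -230 0 0 0 0 0.4" --pt "84 -270 0 0 0 0 0.4" --pt "89 -298 0 0 0 0 0.4" --pt "89 -298 0 0 0 0 0.4" --pt "89 -298 0 0 0 0 0.4"

```text
clock: 15.43
eef_pos: [0.5862, -0.0649, 0.1239]
ee_rot: [-0.0, 0.727, 0.687, -0.001]
ft_force: [-0.7, 0.7, -0.5]
gripper_width: 0.0458
grasp_force: 41.6
```

Call:
move_arm --pt "0 0 -30 0 0 0 0.4" --pt "0 0 -60 0 0 0 0.4" --pt "0 0 -80 0 0 0 0.4" --pt "0 0 -90 0 0 0 0.4" --pt "0 0 -90 0 0 0 0.4"

```text
clock: 15.85
eef_pos: [0.5853, -0.0616, 0.0328]
ee_rot: [-0.002, 0.725, 0.689, -0.001]
ft_force: [-0.1, -0.7, -0.6]
gripper_width: 0.0462
grasp_force: 41.6
```

```bash
python3 - <<'E'
from h import *
s=bot.state();print(s["eef_pos"],s["ee_rot"],s["gripper_width"],s["ft_force"])
E
python3 r.py
```

```text
[ 0.58531395 -0.06161343  0.03284141] [-0.00153355  0.72504114  0.68870324 -0.00092115] 0.04620911530489571 [-0.07556576 -0.6506948  -0.55274391]
15.85 [ 0.58531395 -0.06161343  0.03284141] [-0.07556576 -0.6506948  -0.55274391]
red [322. 287.] 189.5 [ 0.5196 -0.0591  0.048 ] rack x,y [0.0329 0.0035]
red [322. 300.] 64.5 [ 0.5116 -0.0922  0.048 ] rack x,y [0.039  0.0371]
yellow [355. 282.] 194.0 [ 0.5854 -0.0575  0.048 ] rack x,y [-0.0327 -0.0015]
yellow [510. 308.] 161.5 [ 0.8616 -0.1722  0.048 ] rack x,y [-0.3147  0.0983]
yellow [354. 293.] 137.0 [ 0.5728 -0.0949  0.048 ] rack x,y [-0.0222  0.0366]
```

Call:
move_arm --pt "4 0 -3 0 0 0 0.4" --pt "4 0 -7 0 0 0 0.4" --pt "4 0 -7 0 0 0 0.4" --pt "4 0 -7 0 0 0 0.64" --pt "4 0 -7 0 0 0 0.64" --pt "4 0 -7 0 0 0 0.64" --pt "4 0 5 0 0 0 0.64" --pt "4 0 30 0 0 0 0.64" --pt "4 0 65 0 0 0 0.64" --pt "4 0 65 0 0 0 0.64"

```text
clock: 16.73
eef_pos: [0.5935, -0.0625, 0.1063]
ee_rot: [0.003, 0.725, 0.688, 0.002]
ft_force: [0.3, -0.3, 1.6]
gripper_width: 0.0548
grasp_force: 0.0
```

```bash
python3 r.py; python3 - <<'E'
from h import *
p=bot.camera_params("wrist");a=bot.read_camera("wrist")
print([(np.round(q[1]),q[0],ray("wrist",q[3][0],.048,p).round(4)) for q in blobs(a,"yellow")[:2]])
E
```

```text
16.7333 [ 0.59345976 -0.06245018  0.10626754] [ 0.32325413 -0.27206253  1.61749937]
red [322. 287.] 189.5 [ 0.5196 -0.0591  0.048 ] rack x,y [0.0329 0.0035]
red [322. 299.] 37.5 [ 0.5118 -0.0911  0.048 ] rack x,y [0.0389 0.036 ]
yellow [514. 313.] 212.0 [ 0.8641 -0.1838  0.048 ] rack x,y [-0.3179  0.1097]
yellow [358. 283.] 187.5 [ 0.5909 -0.0635  0.048 ] rack x,y [-0.0386  0.0041]
yellow [356. 295.] 130.0 [ 0.5768 -0.0984  0.048 ] rack x,y [-0.0264  0.0398]
[(array([313., 216.]), 2605.5, array([ 0.5913, -0.0633,  0.048 ])), (array([314., 187.]), 501.5, array([ 0.593 , -0.0381,  0.048 ]))]
```

Yellow is aligned with red in the same frame. Go behind it and push.

Call:
move_arm --pt "20 -1 0 0 0 0 0" --pt "40 -2 0 0 0 0 0" --pt "52 -3 0 0 0 0 0" --pt "52 -3 0 0 0 0 0" --pt "52 -3 0 0 0 0 0" --pt "52 -3 -25 0 0 0 0" --pt "52 -3 -50 0 0 0 0" --pt "52 -3 -70 0 0 0 0" --pt "52 -3 -79 0 0 0 0" --pt "52 -3 -79 0 0 0 0"

```text
clock: 17.67
eef_pos: [0.641, -0.0657, 0.0189]
ee_rot: [-0.001, 0.725, 0.688, -0.001]
ft_force: [0.4, 0.1, -0.5]
gripper_width: -0.0003
grasp_force: 0.0
```

Call:
move_arm --pt "-8 0 0 0 0 0 0" --pt "-14 1 0 0 0 0 0" --pt "-20 1 0 0 0 0 0" --pt "-26 1 0 0 0 0 0" --pt "-32 2 0 0 0 0 0" --pt "-38 2 0 0 0 0 0" --pt "-42 2 0 0 0 0 0" --pt "-42 2 0 0 0 0 0"

```text
clock: 18.33
eef_pos: [0.6001, -0.0639, 0.0211]
ee_rot: [0.0, 0.726, 0.688, -0.0]
ft_force: [0.7, -0.2, -0.0]
gripper_width: -0.0002
grasp_force: 0.0
```

```bash
python3 r.py
```

```text
18.3333 [ 0.60007759 -0.06393749  0.02106341] [ 0.65137222 -0.24928165 -0.04560115]
red [320. 288.] 186.5 [ 0.5133 -0.0602  0.048 ] rack x,y [0.039 0.005]
red [320. 298.] 45.5 [ 0.507  -0.0913  0.048 ] rack x,y [0.0437 0.0365]
yellow [344. 285.] 189.0 [ 0.5621 -0.0614  0.048 ] rack x,y [-0.0097  0.0036]
yellow [518. 318.] 153.5 [ 0.8612 -0.1974  0.048 ] rack x,y [-0.3157  0.1234]
yellow [344. 298.] 105.5 [ 0.5526 -0.099   0.048 ] rack x,y [-0.0023  0.0417]
```

Call:
move_arm --pt "-5 0 0 0 0 0 0" --pt "-10 0 0 0 0 0 0" --pt "-15 1 0 0 0 0 0" --pt "-20 1 0 0 0 0 0" --pt "-25 1 0 0 0 0 0" --pt "-28 2 0 0 0 0 0" --pt "-30 2 0 0 0 0 0"

```text
clock: 18.97
eef_pos: [0.5703, -0.0617, 0.0208]
ee_rot: [-0.0, 0.725, 0.688, -0.0]
ft_force: [3.9, 0.2, 1.9]
gripper_width: 0.0003
grasp_force: 2.0
```

```bash
python3 r.py
```

```text
18.9667 [ 0.57034064 -0.06174807  0.02082253] [3.92468336 0.16287353 1.92121975]
red [305. 289.] 150.0 [ 0.4881 -0.0576  0.048 ] rack x,y [0.0644 0.0038]
red [309. 303.] 40.5 [ 0.4866 -0.0933  0.048 ] rack x,y [0.064  0.0396]
yellow [522. 324.] 300.0 [ 0.8696 -0.2095  0.048 ] rack x,y [-0.3247  0.1351]
yellow [329. 286.] 189.0 [ 0.5325 -0.0592  0.048 ] rack x,y [0.02  0.003]
yellow [332. 301.] 76.0 [ 0.5306 -0.0957  0.048 ] rack x,y [0.0199 0.0396]
```

Call:
move_arm --pt "-1.5 0 0 0 0 0 0" --pt "-3 0 0 0 0 0 0" --pt "-4.5 0 0 0 0 0 0" --pt "-6 0 0 0 0 0 0"

```text
clock: 19.35
eef_pos: [0.5648, -0.0618, 0.0209]
ee_rot: [0.0, 0.726, 0.688, 0.0]
ft_force: [4.6, 1.1, 3.7]
gripper_width: -0.0001
grasp_force: 2.5
```

Call:
move_arm --pt "-1.5 0 0 0 0 0 0" --pt "-3 0 0 0 0 0 0" --pt "-4.5 0 0 0 0 0 0"

```text
clock: 19.6
eef_pos: [0.5604, -0.0617, 0.021]
ee_rot: [0.0, 0.726, 0.688, 0.0]
ft_force: [5.2, 1.8, 3.7]
gripper_width: 0.0005
grasp_force: 2.7
```

Steady sliding friction is about 4–5 N. I'll keep creeping.

Call:
move_arm --pt "-1.5 0.3 0 0 0 0 0" --pt "-3 0.5 0 0 0 0 0" --pt "-4.5 0.7 0 0 0 0 0"

```text
clock: 19.85
eef_pos: [0.5556, -0.0612, 0.0208]
ee_rot: [-0.0, 0.726, 0.688, -0.0]
ft_force: [4.0, 0.3, 2.2]
gripper_width: 0.0003
grasp_force: 2.1
```

Call:
move_arm --pt "-1.5 0 0 0 0 0 0" --pt "-3 0.2 0 0 0 0 0" --pt "-4.5 0.2 0 0 0 0 0"

```text
clock: 20.1
eef_pos: [0.551, -0.061, 0.0208]
ee_rot: [-0.0, 0.726, 0.688, -0.0]
ft_force: [4.7, 0.6, 2.5]
gripper_width: -0.0003
grasp_force: 2.4
```

Call:
move_arm --pt "-1.5 0.1 0 0 0 0 0" --pt "-3 0.2 0 0 0 0 0" --pt "-4.5 0.3 0 0 0 0 0"

```text
clock: 20.35
eef_pos: [0.5465, -0.0607, 0.0208]
ee_rot: [-0.0, 0.726, 0.688, -0.0]
ft_force: [3.9, 0.3, 3.4]
gripper_width: -0.0002
grasp_force: 2.2
```

Call:
move_arm --pt "-1.5 0.1 0 0 0 0 0" --pt "-3 0.2 0 0 0 0 0" --pt "-4.5 0.3 0 0 0 0 0"

```text
clock: 20.6
eef_pos: [0.542, -0.0604, 0.0208]
ee_rot: [-0.0, 0.726, 0.688, -0.0]
ft_force: [3.9, 0.3, 2.4]
gripper_width: 0.0003
grasp_force: 2.1
```

Call:
move_arm --pt "-1.5 0.1 0 0 0 0 0" --pt "-3 0.2 0 0 0 0 0" --pt "-4.5 0.3 0 0 0 0 0"

```text
clock: 20.85
eef_pos: [0.5375, -0.0601, 0.0208]
ee_rot: [-0.0, 0.726, 0.688, -0.0]
ft_force: [4.1, 1.0, 2.3]
gripper_width: -0.0
grasp_force: 2.0
```

Call:
move_arm --pt "-1.5 0.1 0 0 0 0 0" --pt "-3 0.2 0 0 0 0 0" --pt "-4.5 0.3 0 0 0 0 0"

```text
clock: 21.1
eef_pos: [0.533, -0.0598, 0.0208]
ee_rot: [-0.0, 0.726, 0.688, -0.0]
ft_force: [3.4, -0.9, 2.9]
gripper_width: -0.0
grasp_force: 1.9
```

Call:
move_arm --pt "-1.5 0.1 0 0 0 0 0" --pt "-3 0.2 0 0 0 0 0" --pt "-4.5 0.3 0 0 0 0 0" --pt "-6 0.3 0 0 0 0 0"

```text
clock: 21.43
eef_pos: [0.5276, -0.0595, 0.021]
ee_rot: [0.0, 0.726, 0.688, 0.0]
ft_force: [9.3, -0.3, 1.7]
gripper_width: -0.0002
grasp_force: 4.4
```

The stop is felt: 9.3 N, of which about 4 N is friction. Press a little more.

Call:
move_arm --pt "-1 0.1 0 0 0 0 0" --pt "-2 0.1 0 0 0 0 0" --pt "-2 0.1 0 0 0 0 0"

```text
clock: 21.68
eef_pos: [0.5262, -0.0595, 0.0212]
ee_rot: [0.001, 0.726, 0.688, 0.001]
ft_force: [9.8, -0.9, 0.4]
gripper_width: -0.0
grasp_force: 4.8
```

Call:
move_arm --pt "-0.7 0 0 0 0 0 0" --pt "-1.2 0 0 0 0 0 0" --pt "-1.2 0 0 0 0 0 0"

```text
clock: 21.93
eef_pos: [0.5255, -0.0594, 0.0213]
ee_rot: [0.001, 0.726, 0.688, 0.001]
ft_force: [11.0, -0.3, 0.1]
gripper_width: 0.0002
grasp_force: 5.9
```

Call:
move_arm --pt "0 0 0 0 0 0 0" --pt "0 0 0 0 0 0 0" --pt "0 0 0 0 0 0 0" --pt "0 0 0 0 0 0 0" --pt "0 0 0 0 0 0 0" --pt "0 0 0 0 0 0 0" --pt "0 0 0 0 0 0 0" --pt "0 0 0 0 0 0 0"

```text
clock: 22.6
eef_pos: [0.5255, -0.0594, 0.0213]
ee_rot: [0.001, 0.726, 0.688, 0.001]
ft_force: [12.1, 0.0, 1.1]
gripper_width: -0.0001
grasp_force: 5.9
```

Held at 11–12 N for over 0.5 s. Back off gently, then withdraw and rise.

Call:
move_arm --pt "0.8 0 0 0 0 0 0" --pt "1.6 0 0 0 0 0 0" --pt "2.4 0 0 0 0 0 0" --pt "3.2 -0.2 0 0 0 0 0" --pt "4 -0.2 0 0 0 0 0" --pt "5 -0.3 0 0 0 0 0" --pt "7 -0.4 0 0 0 0 0" --pt "12 -0.6 0 0 0 0 0" --pt "25 -1 0 0 0 0 0" --pt "40 -2 5 0 0 0 0"

```text
clock: 23.43
eef_pos: [0.5634, -0.0614, 0.025]
ee_rot: [-0.001, 0.726, 0.688, -0.001]
ft_force: [0.3, 0.0, -0.2]
gripper_width: -0.0001
grasp_force: 0.0
```

Call:
move_arm --pt "0 0 35 0 0 0 0" --pt "0 0 75 0 0 0 0" --pt "0 30 115 0 0 0 0" --pt "0 70 140 0 0 0 0" --pt "0 110 140 0 0 0 0" --pt "0 150 140 0 0 0 0" --pt "0 180 140 0 0 0 0" --pt "0 180 140 0 0 0 0"

```text
clock: 24.1
eef_pos: [0.5627, 0.1271, 0.1667]
ee_rot: [-0.001, 0.723, 0.691, 0.001]
ft_force: [-1.1, 1.0, 0.0]
gripper_width: -0.0001
grasp_force: 0.0
```

```bash
python3 r.py; python3 - <<'E'
from h import *
t=bot.read_camera("top");b=bot.read_camera("side")
for c in("blue","green"): print(c,[ray("top",q[3][0],.048).round(3) for q in blobs(t,c)[:2]])
cv2.imwrite("pics/end.png",np.hstack([cv2.resize(t[60:330,300:480],(300,450)),cv2.resize(b[200:330,200:340],(484,450),interpolation=cv2.INTER_CUBIC)]))
E
```

```text
24.1 [0.56272776 0.12711361 0.16667591] [-1.1308305   1.01383168  0.04284156]
blue [array([0.508, 0.335, 0.048])]
green []
```

View pics/end.png

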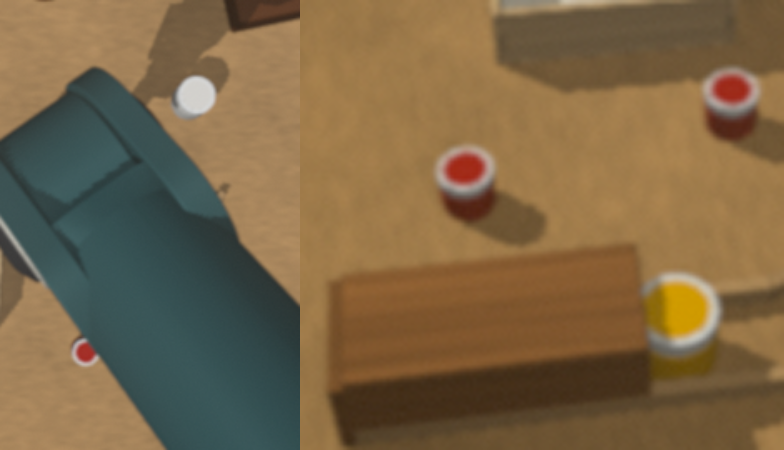

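The last view shows yellow upright in the lane at the roof edge, with the white jar and both small reds undisturbed. I'll hand in.

```bash
python3 -c "
from station import bot
print(bot.hand_in())"
```

```text
the job is handed in; nothing more can be done
None
```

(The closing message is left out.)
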